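# Count along the rack and push the parts case into the third gap

## Robot

A 6-joint arm with a two-finger parallel gripper is mounted at the origin on the work surface. World frame = base frame: x ahead of the robot, y to its left, z up, the work surface at z = 0. Lengths are in m, angles in rad, forces in N, time in s.
With the tool pointing down it reaches from about 0.3 to 0.775 m from the base axis. Payload 14.6 kg.
Tool frame: the origin (TCP) lies on the centre line of the jaws, within the pads' length; the fingertips stand manip.tcp_to_tips ahead of it and the grasp point (between the pads) is the TCP (manip.tcp_to_tips is the distance from the TCP to the fingertips, in m); x points along the fingers, z is the direction in which the jaws open and shut, and the axes are right-handed (so a half turn about x gives the same grasp; the last joint's range is limited). The gripper opens to 94 mm and grips with 3 to 60 N. Pads are 16 mm wide; open, the fingers measure 119 mm over their backs; the gripper's body (75 mm by 177 mm) begins 78 mm behind the grasp point.
Start: joints at [-1.263, 0.3, 1.521, -0, 1.321, -0.067], TCP at [0.201, -0.512, 0.224] pointing down, gripper open.
Joint ranges: [-3.03, 3.03], [-0.79, 2.21], [0.23, 2.52], [-1.04, 4.18], [0, 3.07], [-2.55, 2.55]. Speed limits (rad/s): [2.22, 2.22, 2.57, 3.14, 3.14, 3.14].

## Interface

Orientations are given as a 3x3 rotation matrix whose columns are the frame's x, y, z axes.
In Python, from workcell import manip gives the robot as it stands. The module is installed in compiled form; this text tells all that it offers. Calls block until the motion is done:
- manip.move_pose(position, orientation): joint-space move of the TCP to a pose.
- manip.line_to(position, ori=None, feed=0.15, max_force=None): straight line of the TCP; ori=None keeps the orientation; feed is the mean speed in m/s. With max_force (N) it stops when the force on the tool has changed by that much, and returns True; else False.
- manip.movej(angles): joint-space move.
- manip.grip(opening, force=None): opening from 0.0 (shut) to 1.0 (fully open); force is the grip in N (None keeps the last); returns when the fingers have stopped.
- manip.hold(seconds).
- manip.inverse_kinematics(position, orientation): joint angles nearest the present ones, or None.
- manip.state(): the state.
- manip.grab_frame(name): name is "side" or "top" or "wrist"; returns a dict with "color" (400x640x3 uint8, blue, green, red), "camera_matrix" (3x3 intrinsics, pixels), "xyz" and "orientation" of the camera in the world. Camera axes: x right, y up, looking along -z (the intrinsics and any distortion apply to the point x, -y, -z); pixel columns grow to the right and rows downward; lengths in m; the calibration is good to about 2 mm. A picture is of the moment at which its call begins. There is no depth.
A pose or a line that the arm cannot do raises manip.PlanningError and nothing moves.
- manip.hand_in(): hands the job in, once; it reports no verdict.
The state is a dict: "clock": time; "joint_positions": joint angles; "joint_velocities": joint speeds; "joint_torque": joint torques, N m; "eef_pos": TCP position; "ee_rot": TCP orientation; "force": force on the tool from outside, world axes, zero at the start; "wrist_torque": the same for the moment, N m; "gripper_width": opening from 0.0 (shut) to 1.0 (fully open).
Only numpy, scipy, OpenCV 4.12 (cv2) and the standard library are available. Lean on these libraries where they do the work, as an engineer would, in place of code of your own. Each camera call takes 0.05 s, during which the arm holds its last target.

## Task

Starting at the round-post end of the divider rack, run a fingertip along its top rail, touching it over the first, second and then the third gap (count every gap, full or empty), and stop there without touching the rail any farther along. Then push the loose parts case on the rack's front apron fully home into that third gap, endwise and flat, until its end is flush with the divider ends. Push it only, never lift or tip it up, and leave everything else undisturbed.

Things in the scene. Friction and masses are not known exactly. Their poses are not given: they have to be found in the camera images.
- rack: Fixed steel divider rack, yawed up to 0.2 rad. Origin: on the bench, middle of the line of divider front ends (gap mouths). x points into the gaps, away from the robot; y along the row, to its left. Base plate 4 mm thick, 440 mm long in y, x = -110 (open front apron, no lip) to 90 mm. Seven gaps 42 mm wide, open at front and top, centred at y = -135, -90, -45, 0, 45, 90, 135 mm
- gap_left (a point): Middle of the mouth of the gap at rack y = +45 mm, on the base plate (4 mm above the bench): the third gap when the round post is at the rack's +y end. Axes as the rack's. Always empty at the start. Dividers are 3 mm thick, their tops 38 mm above the bench, 82 mm deep from mouth to back stop
- gap_right (a point): The same for the gap at rack y = -45 mm: the third gap when the round post is at the -y end. Always empty at the start. Other things stand in the gaps at y = 90, 0 and -135 mm
- rail: Aluminium rail, a straight bar 330 mm long in y, 12 mm wide, 8 mm high, crossing above all the gaps at rack x = 55 mm between the end posts. Origin: its centre, 46 mm above the bench (top at 50 mm). Sprung: it gives straight down up to 6 mm, at about 2 N (start) to 5 N (bottomed), and comes up again by itself. Axes as the rack's
- round_post: Round bare metal post, 40 mm diameter, 62 mm high, at one end of the rail (rack x = 55, y = +187 or -187 mm). Fixed. The count starts at this end. Origin: centre of its underside, 4 mm above the bench
- square_post: Square bare metal post, 40 x 40 mm, 62 mm high, at the other end of the rail. Fixed. Origin: centre of its underside, 4 mm above the bench
- case: The loose parts case: a closed blue plastic box 80 (x) x 34 (y) x 30 (z) mm, upright corners rounded to 8 mm radius, about 0.15 kg, both ends alike. Lies on the rack's front apron, long axis within 0.25 rad of the rack's x; slides when pushed. Origin: centre of its underside. Fully home its centre is at rack x = 42 mm, its near end 2 mm inside the mouth
- case_b: Same kind of blue case, 80 x 34 x 30 mm, already home in one of the gaps; leave it alone. Origin: centre of its underside
- case_c: A lower blue case, 76 x 32 x 22 mm, in another gap; leave it alone. Origin: centre of its underside
- bar: A steel bar 76 x 30 x 20 mm in another gap; leave it alone. Origin: centre of its underside
- bin: Orange open bin, 150 x 100 x 70 mm, on the bench left of the rack; leave it alone. Origin: centre of its underside
- can: Can, 64 mm diameter, 110 mm high, on the bench right of the rack; leave it alone. Origin: centre of its underside
- roll: Cardboard core lying flat, 90 mm outer diameter, 24 mm high, on the bench to the left; leave it alone. Origin: centre of its underside
- driver: Screwdriver lying on the bench right of the rack; leave it alone. Origin: under its middle
Mind the look-alikes: they are no part of the job. Leave any red look-alike of the case alone. What is shaped like the round_post but red is not meant.

How it is judged:
On the way, in this order (a step that is already met when the one before it is completed fails the run):
1. a fingertip touches the rail over the first gap from the round post (((y of round_post in the frame of rack above 0.1 m and contact force between the fingers and rail above 0.2 N and y of the grasp point in the frame of rack between 0.1125 and 0.18 m) or (y of round_post in the frame of rack below -0.1 m and contact force between the fingers and rail above 0.2 N and y of the grasp point in the frame of rack between -0.18 and -0.1125 m))), for 0.05 s.
2. a fingertip touches the rail over the second gap (((y of round_post in the frame of rack above 0.1 m and contact force between the fingers and rail above 0.2 N and y of the grasp point in the frame of rack between 0.0675 and 0.1125 m) or (y of round_post in the frame of rack below -0.1 m and contact force between the fingers and rail above 0.2 N and y of the grasp point in the frame of rack between -0.1125 and -0.0675 m))), for 0.05 s.
3. a fingertip touches the rail over the third gap (((y of round_post in the frame of rack above 0.1 m and contact force between the fingers and rail above 0.2 N and y of the grasp point in the frame of rack between 0.0225 and 0.0675 m) or (y of round_post in the frame of rack below -0.1 m and contact force between the fingers and rail above 0.2 N and y of the grasp point in the frame of rack between -0.0675 and -0.0225 m))), for 0.05 s.
4. the case is pushed home in the third gap (((y of round_post in the frame of rack above 0.1 m and y of case in the frame of rack between 0.036 and 0.054 m and x of case in the frame of rack between 0.034 and 0.05 m and z of case in the frame of rack between -0.002 and 0.01 m and angle between the x axis of case and the x axis of rack, either way round below 0.15 rad and angle between case's own z axis and vertical below 0.1 rad) or (y of round_post in the frame of rack below -0.1 m and y of case in the frame of rack between -0.054 and -0.036 m and x of case in the frame of rack between 0.034 and 0.05 m and z of case in the frame of rack between -0.002 and 0.01 m and angle between the x axis of case and the x axis of rack, either way round below 0.15 rad and angle between case's own z axis and vertical below 0.1 rad))), for 0.1 s.
At the end, for the whole second after the job is handed in: The case lies flat in the third gap from the round post, at rest: centre within 9 mm of the gap's centre line, its near end no more than 6 mm proud of the divider ends, long axis within 0.15 rad of the lane. Things in the other gaps within 10 mm, bench things within 20 mm, of where they were (((y of round_post in the frame of rack above 0.1 m and y of case in the frame of rack between 0.036 and 0.054 m and x of case in the frame of rack between 0.034 and 0.05 m and z of case in the frame of rack between -0.002 and 0.01 m and angle between the x axis of case and the x axis of rack, either way round below 0.15 rad and angle between case's own z axis and vertical below 0.1 rad) or (y of round_post in the frame of rack below -0.1 m and y of case in the frame of rack between -0.054 and -0.036 m and x of case in the frame of rack between 0.034 and 0.05 m and z of case in the frame of rack between -0.002 and 0.01 m and angle between the x axis of case and the x axis of rack, either way round below 0.15 rad and angle between case's own z axis and vertical below 0.1 rad)) and linear speed of case below 0.01 m/s and distance of each of case_b, case_c, bar from where it was at the start of the episode below 0.01 m and distance of each of bin, can, roll, driver from where it was at the start of the episode below 0.02 m); the robot touches nothing.
It fails at once if the case is lifted (more than 10 mm) or tipped up (z of case in the frame of rack above 0.014 m or angle between case's own z axis and vertical above 0.35 rad).
It fails at once if the rail is touched past the third gap (over 7 mm beyond it) ((y of round_post in the frame of rack above 0.1 m and contact force between the fingers and rail above 0.2 N and y of the grasp point in the frame of rack below 0.015 m) or (y of round_post in the frame of rack below -0.1 m and contact force between the fingers and rail above 0.2 N and y of the grasp point in the frame of rack above -0.015 m)).
It fails at once if a thing in another gap is moved over 10 mm (distance of any of case_b, case_c, bar from where it was at the start of the episode above 0.01 m).
It fails at once if a thing on the bench is moved over 20 mm (distance of any of bin, can, roll, driver from where it was at the start of the episode above 0.02 m).
It also fails if it takes over 64 s, if anything falls off the work surface, if the arm or the gripper's body presses on something with over 40 N, if the wrist force passes 120 N, or if a joint passes its speed limit or range.

## Working session

There is one attempt and no reset: what is moved stays moved. The work goes in short steps, each a Python script; the robot and the scene stay as the last script left them, time stands still between calls to the robot, and variables do not carry over. Pictures are saved under pics/ and viewed, and the job is handed in when it is done.

```bash
mkdir -p pics
python3 - <<'E'
from workcell import manip
import cv2
for n in ("top","side","wrist"):
    f=manip.grab_frame(n); cv2.imwrite(f"pics/{n}0.png",f["color"])
    print(n,f["camera_matrix"].tolist(),f["xyz"],f["orientation"],[k for k in f])
s=manip.state();print(s["clock"],s["eef_pos"],s["ee_rot"],s["force"],manip.tcp_to_tips)
E
```

```text
top [[409.6462029345411, 0.0, 315.22811097703766], [0.0, 409.6462029345411, 198.84623170733795], [0.0, 0.0, 1.0]] [ 0.40118451 -0.01538922  1.17746918] [[-0.02464399  0.99482606 -0.09855856]
 [-0.99936797 -0.0270424  -0.02307329]
 [-0.02561917  0.09792765  0.99486373]] ['color', 'camera_matrix', 'xyz', 'orientation']
side [[493.1496934747877, 0.0, 311.2365431794497], [0.0, 493.1496934747877, 204.83381411299797], [0.0, 0.0, 1.0]] [0.09012479 1.05335342 0.98768161] [[-0.92276296  0.24449067 -0.29788056]
 [-0.38533903 -0.5759072   0.72100259]
 [ 0.00472685  0.78009949  0.62563763]] ['color', 'camera_matrix', 'xyz', 'orientation']
wrist [[329.1728569534536, 0.0, 321.96428499291903], [0.0, 329.1728569534536, 192.27634221647796], [0.0, 0.0, 1.0]] [ 0.26986137 -0.48408165  0.38376257] [[ 0.36718506  0.8999601   0.23504668]
 [-0.93014569  0.35581924  0.09067341]
 [-0.00203167 -0.25192158  0.96774552]] ['color', 'camera_matrix', 'xyz', 'orientation']
0.15 [ 0.20130142 -0.51165866  0.22404216] [[-2.63478171e-04  9.30575693e-01  3.66099455e-01]
 [ 7.70257605e-04  3.66099548e-01 -9.30575375e-01]
 [-9.99999669e-01  3.68045922e-05 -8.13242244e-04]] [0.05270541 0.20251231 0.56082918] 0.019
```

View pics/top0.png

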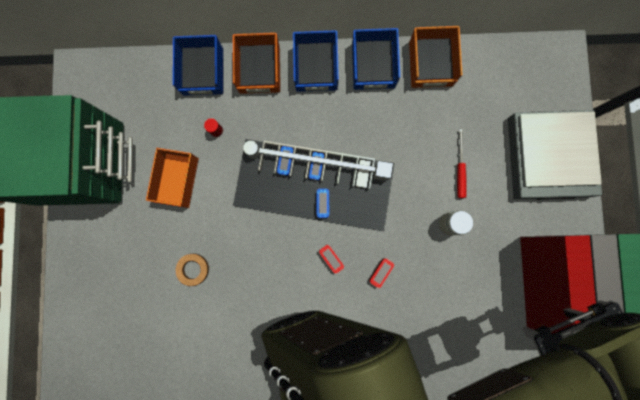

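View pics/side0.png

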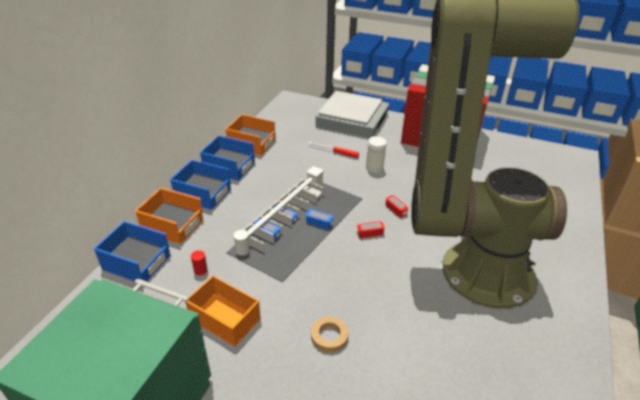

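Run:
```python
import cv2
a=cv2.imread("pics/top0.png")[125:240,220:405]; cv2.imwrite("pics/topz.png",cv2.resize(a,None,fx=4.2,fy=4.2,interpolation=cv2.INTER_CUBIC))
```

```text
(no output)
```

View pics/topz.png

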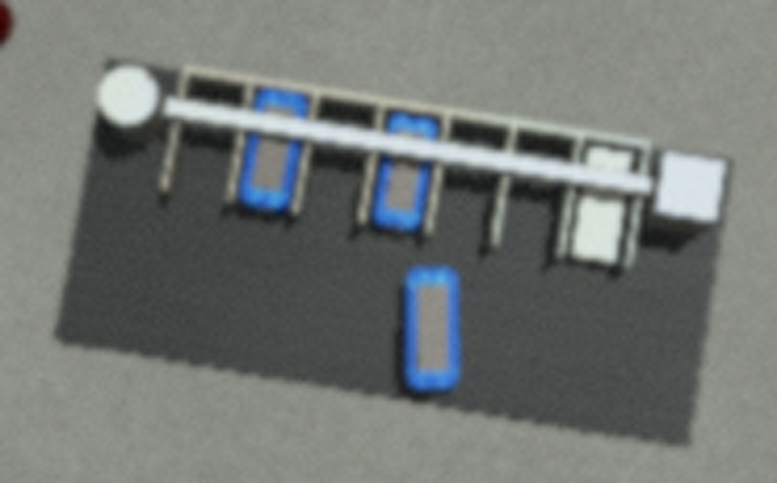

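View pics/wrist0.png

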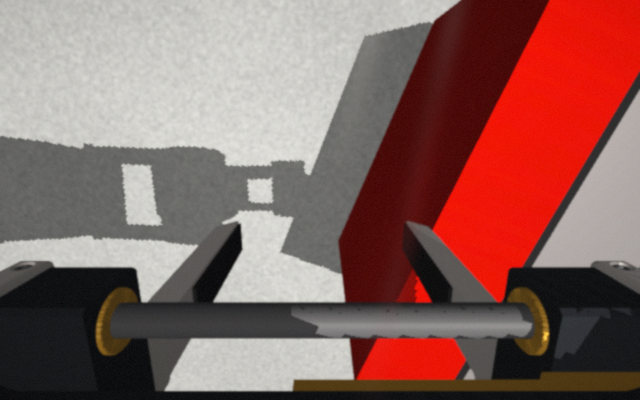

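```bash
cat > h.py <<'E'
import numpy as np
from scipy.optimize import least_squares
def proj(f,P):
    P=np.atleast_2d(P); c=(P-np.array(f["xyz"]))@np.array(f["orientation"])
    K=np.array(f["camera_matrix"]); q=np.c_[c[:,0],-c[:,1],-c[:,2]]@K.T
    return q[:,:2]/q[:,2:]
def T(p,L):
    L=np.atleast_2d(L);c,s=np.cos(p[2]),np.sin(p[2])
    return np.c_[p[0]+c*L[:,0]-s*L[:,1],p[1]+s*L[:,0]+c*L[:,1],L[:,2]]
def fit(f,L,uv,p0):
    r=least_squares(lambda p:(proj(f,T(p,L))-uv).ravel(),p0,loss="soft_l1")
    return r.x,(proj(f,T(r.x,L))-uv)
E
python3 - <<'E'
from h import *; from workcell import manip
f=manip.grab_frame("top")
z=np.array([[108,60],[57,340],[689,443],[730,157],[128,96],[690,186],[166,107],[650,184]],float)
uv=lambda z:(z+.5)/4.2-.5+np.array([220,125])
L=np.array([[90,220,4],[-110,220,4],[-110,-220,4],[90,-220,4],[55,187,66],[55,-187,66],[55,165,50],[55,-165,50]])/1e3
p,r=fit(f,L,uv(z),[.6,0,-.1]);print(p,r.round(2).tolist())
zc=np.array([[406,267],[458,268],[458,390],[405,390]],float)
Lc=np.array([[40,17,34],[40,-17,34],[-40,-17,34],[-40,17,34]])/1e3
c,r=fit(f,Lc,uv(zc),[.5,0,0]);print(c,r.round(2).tolist())
ca,sa=np.cos(p[2]),np.sin(p[2]);d=c[:2]-p[:2];print("case in rack",ca*d[0]+sa*d[1],-sa*d[0]+ca*d[1],c[2]-p[2])
print("gap",T(p,[[0,.045,0]]))
E
```

```text
[ 0.57050119  0.01439253 -0.18814538] [[-0.38, -0.11], [-0.59, 0.28], [0.17, 0.53], [0.6, 0.16], [-0.13, -0.07], [0.03, -0.4], [-0.45, -0.21], [0.87, -0.17]]
[ 0.50265036 -0.00872665 -0.03124867] [[0.15, 0.47], [-0.13, 0.27], [-0.23, -0.32], [0.21, -0.39]]
case in rack -0.062329304170313744 -0.03540183153740925 0.15689670389865018
gap [[0.57891787 0.05859841 0.        ]]
```

The round post is at the left (+y) end in the top view at (250,148) and the square post at (384,169), so the target is the empty gap between the two cases in the gaps, near (300,160). The loose case is at (322,203). The rack fit residuals are below 1 px. Next I touch the rail.

```bash
cat >> h.py <<'E'
RK=np.array([0.57050119,0.01439253,-0.18814538])
def ori(a):
    z=np.array([np.cos(a),np.sin(a),0]);x=np.array([0,0,-1.]);return np.c_[x,np.cross(z,x),z]
def W(x,y,z,p=RK): return T(p,[[x,y,z]])[0]
E
python3 - <<'E'
from h import *; from workcell import manip; import cv2
print(manip.state()["gripper_width"])
O=[ori(RK[2]+s*np.pi/2) for s in (1,-1)]
J=[manip.inverse_kinematics(W(.055,.13,.13),o) for o in O];print(J)
q=manip.state()["joint_positions"]
k=min((i for i in (0,1) if J[i] is not None),key=lambda i:abs(np.array(J[i])[5])); print(k)
manip.move_pose(W(-.03,.04,.26),O[k])
f=manip.grab_frame("wrist");cv2.imwrite("pics/w1.png",f["color"]);import pickle;pickle.dump(f,open("w1.pkl","wb"))
s=manip.state();print(s["clock"],s["joint_positions"],s["force"])
E
```

```text
1.0000619794122785
[array([ 1.45113217e-01,  6.31011121e-01,  1.26582629e+00, -4.44089210e-16,
        1.24475524e+00, -1.23753773e+00]), array([ 1.45113217e-01,  6.31011121e-01,  1.26582629e+00, -4.44089210e-16,
        1.24475524e+00,  1.90405492e+00])]
0
2.6333 [ 4.00319811e-02  2.78843697e-01  1.46521534e+00 -6.43688357e-05
  1.39764495e+00 -1.34112323e+00] [-0.33774088  0.33793963  0.19941244]
```

View pics/w1.png

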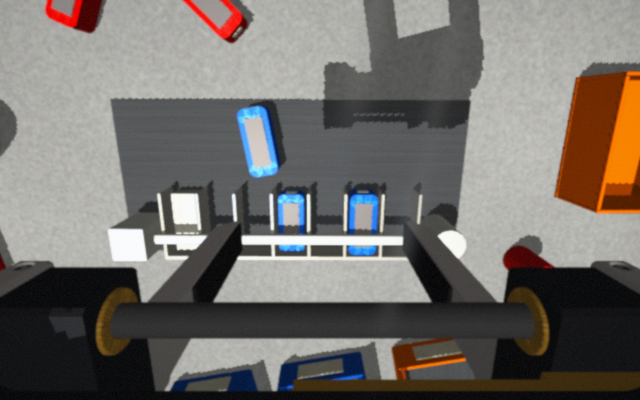

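Run:
```python
from h import *; import cv2,pickle
f=pickle.load(open("w1.pkl","rb"))
L=[[-.11,.22,.004],[-.11,-.22,.004],[.055,.187,.066],[.055,-.165,.05]]+[[0,y/1e3,.038] for y in (157.5,112.5,67.5,22.5,-22.5,-67.5)]
print(proj(f,T(RK,L)).round(1).tolist())
a=cv2.resize(f["color"][90:270,220:480],None,fx=3,fy=3,interpolation=cv2.INTER_CUBIC)
for l,c in ((L,(0,0,255)),):
    for u in proj(f,T(RK,l)): cv2.circle(a,tuple(int(v) for v in (u-[220,90]+.5)*3),3,c,1)
c=[0.50265036,-0.00872665,-0.03124867]
for u in proj(f,T(c,np.array([[40,17,34],[40,-17,34],[-40,-17,34],[-40,17,34]])/1e3)): cv2.circle(a,tuple(int(v) for v in (u-[220,90]+.5)*3),3,(0,255,255),1)
cv2.imwrite("pics/w1z.png",a)
```

```text
[[469.1, 100.1], [107.4, 100.3], [447.9, 246.7], [151.6, 241.4], [419.1, 194.7], [381.7, 194.7], [344.2, 194.7], [306.7, 194.8], [269.3, 194.8], [231.8, 194.8]]
```

View pics/w1z.png

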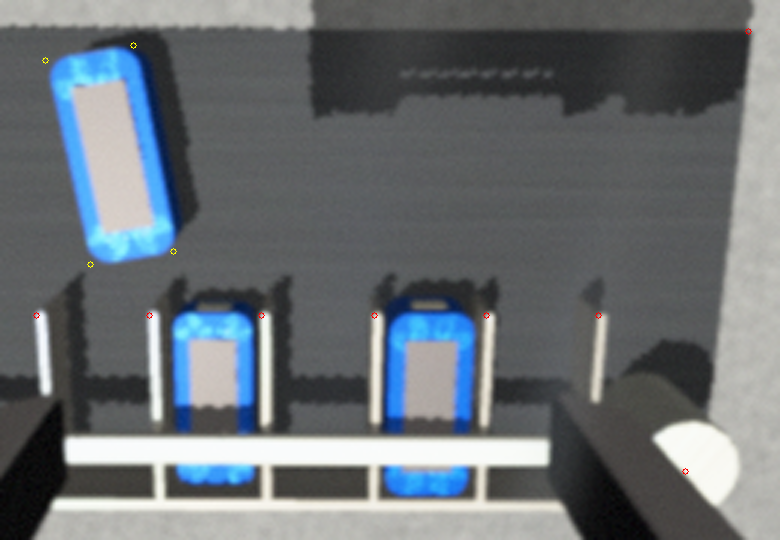

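The wrist view agrees with the model to about 1–2 px (about 1.5 mm). The third gap lies between the dividers at x≈309 and 346 px and is empty. Now the rail touch.

```bash
sed -i 's/^RK=.*/RK=np.array([0.5707,0.0152,-0.18814538])/' h.py
python3 - <<'E'
from h import *; from workcell import manip; import cv2
o=ori(RK[2]+np.pi/2); tt=manip.tcp_to_tips
manip.grip(0.0)
manip.move_pose(W(.055,.135,.066+tt),o)
manip.hold(.1); f0=np.array(manip.state()["force"])
r=manip.line_to(W(.055,.135,.046+tt),feed=.02,max_force=1.5)
s=manip.state();print(r,s["clock"],s["eef_pos"],np.array(s["force"])-f0,s["gripper_width"])
if r: 
    z=s["eef_pos"][2]-.0015
    manip.line_to(W(.055,.135,z),feed=.02)
    manip.hold(.1);s=manip.state();print(s["clock"],s["eef_pos"],np.array(s["force"])-f0)
E
```

```text
True 5.8083 [0.64982822 0.13749861 0.06775368] [-0.72396419 -0.68154447  2.53076555] 0.004820653885087624
6.1583 [0.65003206 0.13753406 0.06633659] [ 0.05280479 -1.4139897   3.48140925]
```

Run:
```python
from h import *; from workcell import manip; import cv2
z=manip.state()["eef_pos"][2]
for y in (.11,.09,.07,.048):
    manip.line_to(W(.055,y,z),feed=.04); 
    if y in(.09,.048): manip.hold(.1)
    s=manip.state();print(y,s["clock"],s["eef_pos"],np.array(s["force"]))
manip.line_to(W(.055,.048,.15),feed=.1)
o=ori(RK[2]) ; J=[manip.inverse_kinematics(W(-.06,-.09,.1),ori(RK[2]+a)) for a in (0,np.pi)]; print(J)
f=manip.grab_frame("side");cv2.imwrite("pics/s2.png",f["color"][130:290,200:400].repeat(4,0).repeat(4,1)[:600])
```

```text
0.11 6.9333 [0.64525995 0.11244267 0.06630565] [-0.86071624 -3.61259227  2.65258363]
0.09 7.6833 [0.64150563 0.09302384 0.06626655] [-0.56020378 -2.32383636  3.40761668]
0.07 8.3333 [0.63775753 0.07310862 0.06630373] [ 0.38421724 -2.20366341  2.79776193]
0.048 9.1333 [0.63364601 0.0517933  0.0662612 ] [-0.00631866 -3.34475093  4.16378937]
[array([-1.98044553e-01,  3.32855652e-01,  1.79270082e+00, -4.44089210e-16,
        1.01603618e+00, -9.89917283e-03]), None]
```

View pics/s2.png

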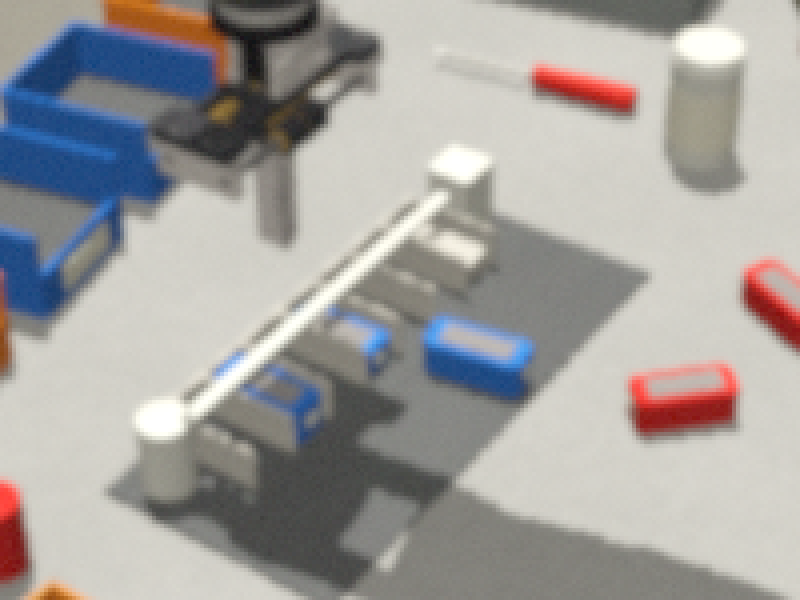

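Rail touched from y=135 to 48 mm with 3–4 N of vertical force, then lifted clear. Now I push the case sideways with two fingertips, which squares it to the rack.

Run:
```python
from h import *; from workcell import manip; import cv2
o=ori(RK[2]); tt=manip.tcp_to_tips; z=.010+tt
manip.move_pose(W(-.04,.03,.17),o)
manip.move_pose(W(-.063,-.092,.10),o)
manip.grip(.32)
print(manip.line_to(W(-.063,-.092,z),feed=.08,max_force=8))
manip.hold(.05);print(manip.state()["eef_pos"],manip.state()["force"])
print(manip.line_to(W(-.063,.010,z),feed=.05,max_force=12))
s=manip.state();print(s["clock"],s["eef_pos"],s["force"])
f=manip.grab_frame("top");a=f["color"][125:240,220:405]; cv2.imwrite("pics/t3.png",cv2.resize(a,None,fx=4.2,fy=4.2,interpolation=cv2.INTER_CUBIC))
f=manip.grab_frame("wrist");cv2.imwrite("pics/w3.png",f["color"])
```

```text
False
[ 0.49192826 -0.06345436  0.02950169] [-0.65184805  0.50494567 -0.09635582]
False
16.1167 [0.51073559 0.03669875 0.02906156] [-0.105033    0.02379807  0.12701123]
```

View pics/t3.png

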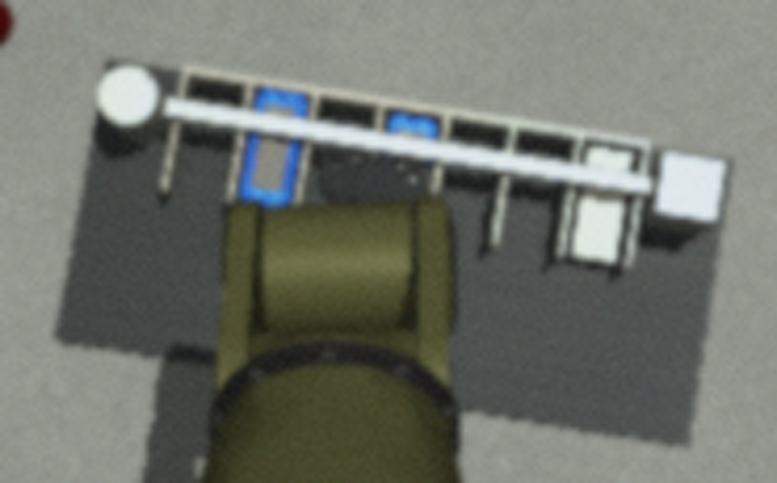

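View pics/w3.png

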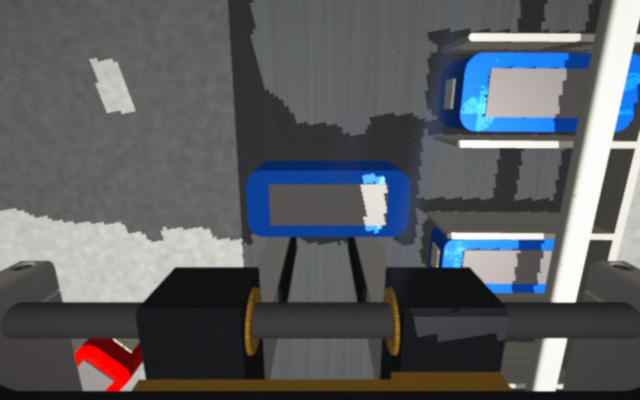

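The case is square to the rack and just short of the lane. I push the last 10 mm, back off, and measure.

Run:
```python
from h import *; from workcell import manip; import cv2,pickle
tt=manip.tcp_to_tips; z=.010+tt
print(manip.line_to(W(-.063,.0195,z),feed=.04,max_force=12))
manip.hold(.1);print(manip.state()["eef_pos"])
manip.line_to(W(-.063,.005,z),feed=.06)
manip.line_to(W(-.063,.005,.12),feed=.15)
manip.move_pose(W(-.16,.045,.20),ori(RK[2]+np.pi/2))
f=manip.grab_frame("wrist");pickle.dump(f,open("w4.pkl","wb"));cv2.imwrite("pics/w4.png",f["color"]);print(manip.state()["clock"])
```

```text
False
[0.51241929 0.0462217  0.02897455]
19.2
```

View pics/w4.png

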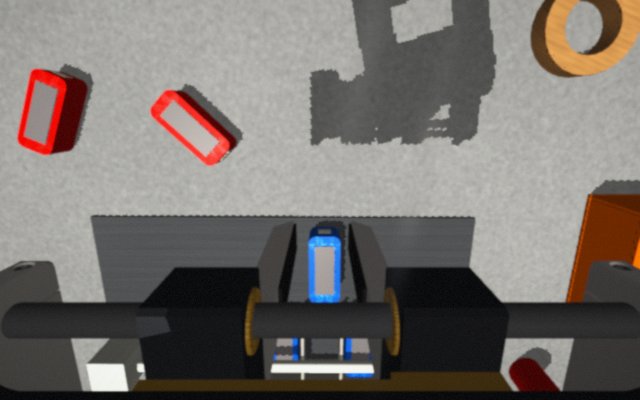

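Run:
```python
from h import *; import cv2,pickle
f=pickle.load(open("w4.pkl","rb"));a=cv2.resize(f["color"][210:385,260:400],None,fx=3.4,fy=3.4,interpolation=cv2.INTER_CUBIC)
L=[[0,.0675,.038],[0,.0225,.038],[-.022,.062,.034],[-.022,.028,.034],[-.102,.062,.034],[-.102,.028,.034]]
for u in proj(f,T(RK,L)): cv2.circle(a,tuple(int(v) for v in (u-[260,210]+.5)*3.4),3,(0,0,255),1)
cv2.imwrite("pics/w4z.png",a)
```

```text
(no output)
```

View pics/w4z.png

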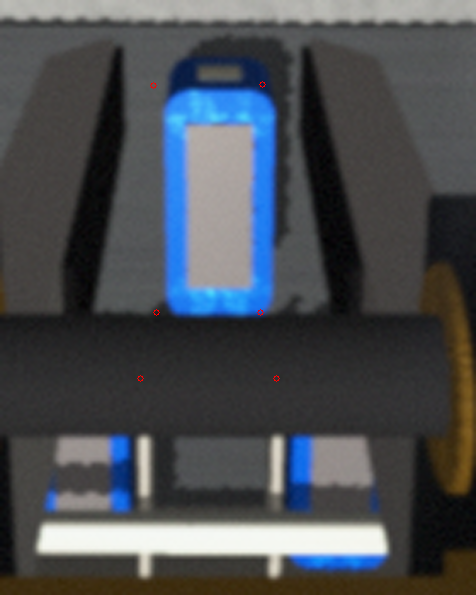

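The case is parallel to the lane and about 3 mm to +y of its centre line, inside the ±4 mm clearance. I push it in endwise, in line with the case centre, with the fingers closed.

Run:
```python
from h import *; from workcell import manip; import cv2,pickle
tt=manip.tcp_to_tips; z=.011+tt;y=.0475
manip.grip(0.0)
manip.line_to(W(-.145,y,.10),feed=.15)
print(manip.line_to(W(-.145,y,z),feed=.1,max_force=8))
for x in (-.09,-.06):
    r=manip.line_to(W(x,y,z),feed=.05,max_force=10);s=manip.state();print(r,s["clock"],s["eef_pos"],s["force"])
f=manip.grab_frame("side");cv2.imwrite("pics/s5.png",f["color"][130:290,200:400].repeat(4,0).repeat(4,1)[:600])
```

```text
False
False 22.7417 [0.49102701 0.07872896 0.02998556] [0.12177313 0.53456909 0.38559685]
False 23.4917 [0.52051425 0.0730674  0.02986556] [0.20582166 0.11337414 0.12783831]
```

View pics/s5.png

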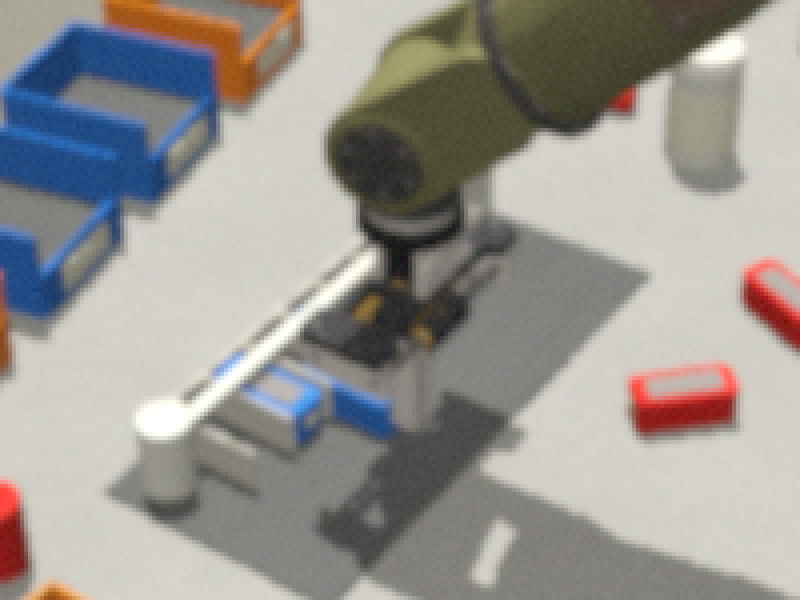

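The case has entered the gap straight. I continue to the back stop.

Run:
```python
from h import *; from workcell import manip; import cv2,pickle
tt=manip.tcp_to_tips; z=.011+tt;y=.0465
r=manip.line_to(W(-.02,y,z),feed=.05,max_force=10);s=manip.state();print(r,s["clock"],s["eef_pos"],s["force"])
if not r:
    r=manip.line_to(W(-.001,y,z),feed=.02,max_force=8);s=manip.state()
e=s["eef_pos"];d=e[:2]-RK[:2];c,sn=np.cos(RK[2]),np.sin(RK[2]);print(r,s["clock"],e,s["force"],"rack",c*d[0]+sn*d[1],-sn*d[0]+c*d[1])
f=manip.grab_frame("side");cv2.imwrite("pics/s6.png",f["color"][130:290,200:400].repeat(4,0).repeat(4,1)[:600])
manip.line_to(W(-.05,y,z),feed=.08)
manip.line_to(W(-.06,y,.15),feed=.2)
manip.move_pose(W(-.03,.045,.26),ori(RK[2]+np.pi/2)); manip.grip(1.0)
f=manip.grab_frame("wrist");pickle.dump(f,open("w7.pkl","wb"))
cv2.imwrite("pics/w7.png",cv2.resize(f["color"][90:270,220:480],None,fx=3,fy=3,interpolation=cv2.INTER_CUBIC));print(manip.state()["clock"])
```

```text
False 24.4917 [0.55961308 0.06463384 0.02994818] [-0.10350511 -0.54414944 -0.20680474]
True 25.1167 [0.57053857 0.06253817 0.02961297] [-0.11844807 -0.56790486  0.24347686] rack -0.009012585757454367 0.046472589400545675
28.6083
```

View pics/s6.png

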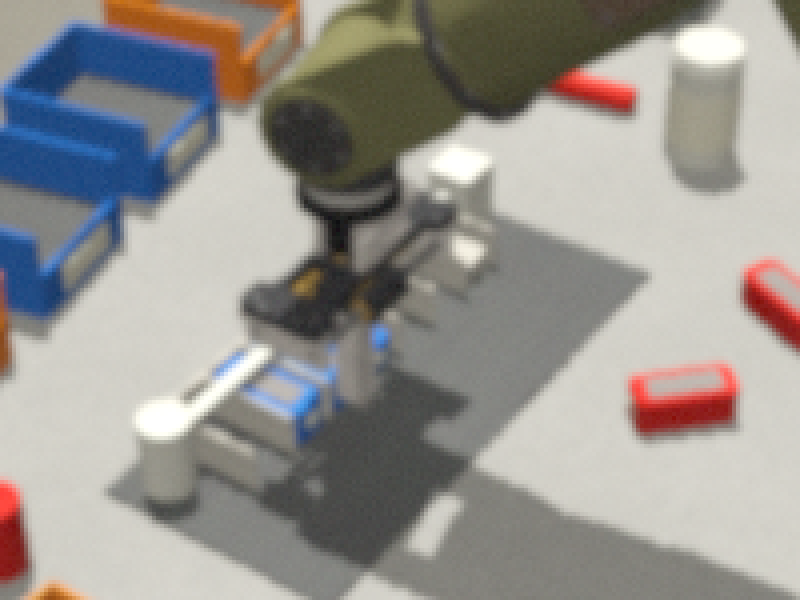

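View pics/w7.png

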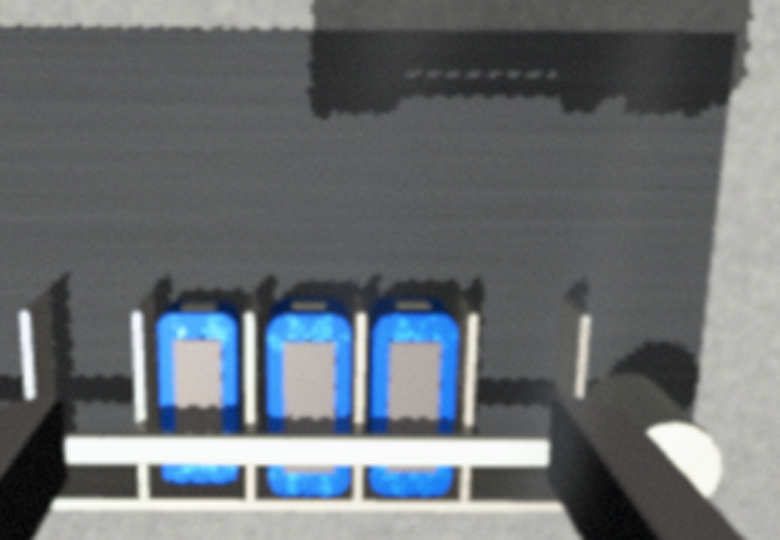

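The case sits in the third gap with both ends level with the homed case_b beside it (rows 313 and 496). It is centred between its dividers, and nothing else has moved. Handing in.

Run:
```python
from workcell import manip
print(manip.hand_in(), manip.state()["clock"])
```

```text
the job is handed in; nothing more can be done
the job is handed in; nothing more can be done
```

The rail was run and the case is home in the third gap. I handed the job in; the robot clock read 28.6 s just before that. `hand_in` gives no verdict, so what follows is from my own checks.

- **Rail:** the round post is at the rack's +y end, so I counted from there. The closed fingertips pressed the rail and slid from rack y = 135 to 48 mm over gaps 1, 2 and 3. The upward force was 2.5–4 N throughout. I then lifted off without touching the rail farther along.
- **Case:** I pushed it sideways with two fingertips, which squared it to the rack. That left it about 3 mm off the lane's centre line, within the ±4 mm clearance, so I did not correct it. I then pushed it in endwise until the force limit stopped the motion at the back stop.
- **Last checks:** the final wrist picture shows the case parallel in the gap, about 1 mm off centre. Both its ends are level with case_b, which was already home next to it. The things in the neighbouring gaps look unmoved. I did not re-measure the things on the bench, but the arm never went near them.
- **Disagreement:** the top and wrist cameras differed by about 1.5 mm on where the rack is. I used a value in between. At the stop, the fingertip was about 3 mm short of where I expected it. That matches the fingers being effectively about 3 mm wider than I assumed, as the sideways push also showed.

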